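# Slide the blue sample box over the spill-tray rim

## Task

Slide the blue-lidded sample box into the steel spill tray. Do not hoist the whole box: raise only the end nearest the tray by its grip tab, set that end on the tray's rim with the far end still on the bench and let go, then push the box from behind until it lies flat on the tray floor. Leave the orange-lidded box where it stands.

Things in the scene. Friction and masses are not known exactly. Their poses are not given: they have to be found in the camera images.
- blue_box: the closed sample box to move: white, with a blue lid, 90 mm (its x) by 130 mm (its y) by 48 mm high, 0.3 to 0.65 kg. Origin at the centre of its underside, z up. The two 90 mm ends, at its +y and -y, are alike; either may be the one nearest the tray. A blue grip tab stands on the lid near each end.
- blue_tab_a (a point): middle of the grip tab at the box's -y end, 42 mm from the box centre and 65 mm above its underside. Tab: upright, 14 mm thick (along box x, the way to close fingers on it), 32 mm long (along y), top 79 mm above the underside. Hinged to the lid about an x axis with a weak upright spring, 0.6 rad either way: raise it straight up and the box tilts freely, its other end staying down.
- blue_tab_b (a point): middle of the same kind of grip tab at the box's +y end
- orange_box: the look-alike box with orange lid and tabs, same size and origin, standing on the opposite side of the tray; a bystander
- tray: steel spill tray fixed to the bench, outside 174 (its x) by 190 mm (its y), rim 12 mm wide and 14 high all round, inside 150 by 166 mm, floor 3 mm above the bench. Origin at its centre at bench level. One box stands off its -y side, the other off +y (which varies), 35 to 75 mm short of the rim, within 8 degrees of its y; the blue one goes in over the rim on its own side, along y.
Things that resemble listed ones, but are neither listed nor needed, are in the scene too. Leave any purple or turquoise look-alike of the blue_box alone.

How it is judged:
By the outcome, as a careful person would: the job done as asked, in the order asked, and still so for the second after the job is handed in, with the robot touching nothing.
It also fails if it takes over 51 s, if anything falls off the work surface, if the arm or the gripper's body presses on something with over 40 N, if the wrist force passes 120 N, or if a joint passes its speed limit or range.

## Robot

A 6-joint arm with a two-finger parallel gripper is mounted at the origin on the work surface. World frame = base frame: x ahead of the robot, y to its left, z up, the work surface at z = 0. Lengths are in m, angles in rad, forces in N, time in s.
With the tool pointing down it reaches from about 0.25 to 0.725 m from the base axis. Payload 4 kg.
Tool frame: the origin (TCP) lies midway between the tips of the shut fingers; the grasp point (between the pads) lies bot.pinch_z behind it (bot.pinch_z is the distance from the TCP to the grasp point, in m); z points along the fingers, y is the direction in which the jaws open and shut (so a half turn about z gives the same grasp; the last joint's range is limited). The gripper opens to 85 mm and grips with 20 to 120 N. Pads are 22 mm wide; open, the fingers measure 114 mm over their backs; the gripper's body (76 mm by 85 mm) begins 54 mm behind the grasp point. The pads swing forward as they close: fully open they stand 13 mm farther back than shut.
Start: joints at [-1.24, 0.241, 0.005, 1.335, 0, 1.571], TCP at [0.162, -0.473, 0.206] pointing down, gripper open.
Joint ranges: [-2.72, 2.72], [-1.05, 1.87], [-1.09, 1.28], [-1.99, 2.15], [-1.42, 1.44], [-3.14, 3.14]. Speed limits (rad/s): [2.79, 2.79, 3.14, 3.14, 3.14, 3.14].

## Interface

Orientations are given as a unit quaternion [x, y, z, w].
In Python, from workcell import bot gives the robot as it stands. The module is installed in compiled form; this text tells all that it offers.
- The arm moves only by the tool move_arm, never from a script. Its argument "series" is a list that holds one entry, the list of rows, each a list of 7 numbers: the shift along the world's x, y, z in cm, then the turn, a rotation vector about the world's x, y, z in degrees, then the opening, from 0 (shut) to 1 (fully open). A call has exactly 5 rows; each row shifts and turns the pose as measured when the row begins; what a row does not reach is not made up. A row lasts 1/10 s, in which the tool goes at most 50 mm and 8.59 degrees, less where a joint would pass 70% of its speed; a pose out of reach is approached as far as the arm can. A call with a gripper value outside its range is refused whole. The fingers move at their own pace and stop on an object; the grip force is fixed at half the most. Time passes only in rows, so rows that do not move let the fingers close, or fill a call up. It gives the time, the measured TCP pose, the force and the opening at its end, in the units of the state.
- bot.get_obs(): the state, without advancing time (a new reading comes with each control period).
- bot.camera(name): name is "side" or "top"; returns (picture, depth): 400x640x3 uint8, red, green, blue; 400x640 float32, m along the optical axis (not along the pixel's ray), 0 where there is no reading.
- bot.camera_info(name): a dict with "vfov" (degrees; the focal length in pixels is half the picture's height over the tangent of half this angle, whatever the lens; pixels are square), "cx", "cy" (the principal point, pixels), "cam_to_world" (4x4, takes a point from camera to world coordinates). Camera axes: x right, y down, z forward; pixel columns grow to the right and rows downward; lengths in m; the calibration is good to about 2 mm. A picture is of the moment at which its call begins. camera_info takes no time and is no camera call.
- bot.job_done(): hands the job in, once; it reports no verdict.
Trained networks look in the newest picture that a camera, given by its name, has taken for a name from the list of things; names that differ only in an ending like _2 or _b are one class to them, and where a whole thing is asked for, a point or a joint stands for the part that bears it (a point fixed in the world has none). Each returns a list of dicts, best first, with "confidence" (0 to 1); they miss things now and then, are a little off and sometimes report something else, mostly with a low value. They report only what shows in the picture. A call takes as long as a camera call. They do not tell look-alikes from the thing itself.
- bot.find_in(camera, target): "at" ([x, y, z] in m, in world coordinates, good to about 4 mm: the middle of the surface that is visible of it).
The state is a dict: "clock": time; "joint_pos": joint angles; "joint_vel": joint speeds; "tau": joint torques, N m; "eef_pos": TCP position; "tool_rot": TCP orientation; "ft_force": force on the tool from outside, world axes, zero at the start; "ft_torque": the same for the moment, N m; "grip_width": finger opening in m.
Only numpy, scipy, OpenCV 4.12 (cv2) and the standard library are available. Lean on these libraries where they do the work, as an engineer would, in place of code of your own. Each camera call takes 0.05 s, during which the arm holds its last target.

## Working session

There is one attempt and no reset: what is moved stays moved. The work goes in short steps, Python scripts to look and compute and a tool call to move; the robot and the scene stay as the last step left them, time stands still between calls to the robot, and variables do not carry over. Pictures are saved under pics/ and viewed, and the job is handed in when it is done.

Besides the shell and the picture viewer there is one more tool, called by a JSON object that holds its "op" and its "data", one argument or row to a line. move_arm: Moves the arm, as the interface text tells. Its arguments: {"type":"object","properties":{"series":{"type":"array","items":{"type":"array","items":{"type":"array","items":{"type":"number"}}}}},"required":["series"]}

```bash
mkdir -p pics
cat > h.py <<'E'
from workcell import bot
import numpy as np, cv2
def K(n):
    i=bot.camera_info(n); f=200/np.tan(np.radians(i["vfov"])/2); return f,i["cx"],i["cy"],np.array(i["cam_to_world"])
def cloud(n,d):
    f,cx,cy,T=K(n); v,u=np.mgrid[0:400,0:640]
    P=np.stack([(u-cx)/f*d,(v-cy)/f*d,d],-1); return P@T[:3,:3].T+T[:3,3]
def save(p,name): cv2.imwrite("pics/"+name,p[:,:,::-1])
E
python3 - <<'E'
from h import *
for n in("top","side"):
    p,d=bot.camera(n); save(p,n+"0.png"); np.savez(n+"0.npz",p=p,d=d)
    i=bot.camera_info(n);print(n,i["vfov"],np.round(i["cam_to_world"],3).tolist())
    for t in("blue_box","blue_tab_a","orange_box","tray"):
        for r in bot.find_in(n,t): print(n,t,np.round(r["at"],3),round(r["confidence"],2))
s=bot.get_obs();print(s["clock"],s["eef_pos"],s["tool_rot"],s["grip_width"],bot.pinch_z)
E
```

```text
top 43.940888139870665 [[-0.012, -0.994, 0.113, 0.342], [-1.0, 0.012, -0.007, -0.01], [0.005, -0.113, -0.994, 1.215], [0.0, 0.0, 0.0, 1.0]]
top blue_box [ 0.452 -0.35   0.048] 0.71
top blue_box [0.337 0.078 0.051] 0.68
top blue_box [ 0.56  -0.182  0.05 ] 0.62
top blue_tab_a [ 0.556 -0.179  0.048] 0.86
top blue_tab_a [ 0.452 -0.354  0.048] 0.76
top blue_tab_a [0.334 0.076 0.045] 0.69
top orange_box [0.52  0.258 0.048] 0.59
top tray [0.538 0.034 0.006] 0.86
side 57.2120864534168 [[-0.995, -0.08, 0.062, 0.428], [-0.101, 0.766, -0.635, 0.555], [0.003, -0.638, -0.77, 0.745], [0.0, 0.0, 0.0, 1.0]]
side blue_box [ 0.456 -0.333  0.048] 0.96
side blue_box [ 0.562 -0.151  0.048] 0.73
side blue_box [0.334 0.103 0.045] 0.61
side blue_tab_a [ 0.56  -0.156  0.048] 0.98
side blue_tab_a [0.334 0.1   0.052] 0.83
side blue_tab_a [ 0.454 -0.335  0.048] 0.72
side orange_box [0.519 0.277 0.051] 0.83
side tray [0.539 0.042 0.003] 0.89
0.5 [ 0.16238814 -0.47286904  0.20627369] [ 9.86354613e-01  1.64634673e-01 -4.03439194e-06 -4.07502795e-05] 0.085560333555612 0.0187
```

View pics/top0.png

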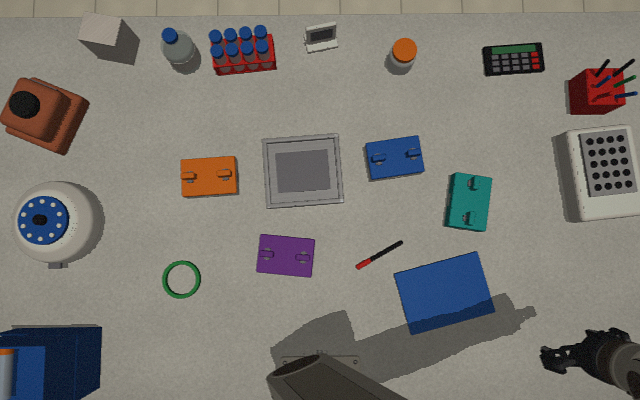

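View pics/side0.png

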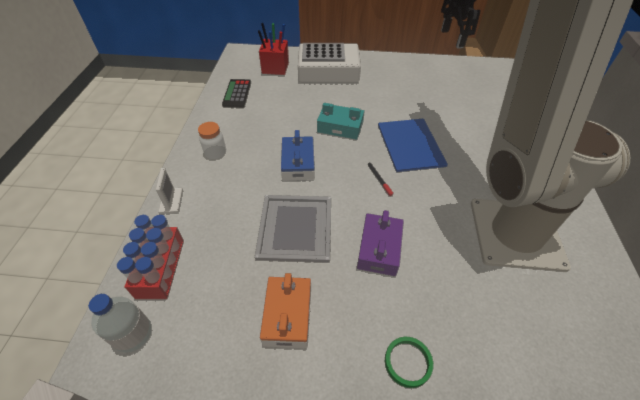

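The top picture shows four look-alike boxes: blue at (395,158), purple at (285,255), turquoise at (470,200) and orange at (209,176). The flat blue pad at (445,290) is not a box. The one at (395,158) is the target, because it has a blue lid and tabs and stands off the tray's -y side. Next I'll confirm it in a crop and measure its pose.

```bash
cat >> h.py <<'E'
def boxpose(p,d,n,roi=None,zr=(0.035,0.06),hue=(100,122)):
    X=cloud(n,d); hsv=cv2.cvtColor(p,cv2.COLOR_RGB2HSV)
    m=(hsv[...,0]>hue[0])&(hsv[...,0]<hue[1])&(hsv[...,1]>120)&(d>0)
    m&=(X[...,0]>.42)&(X[...,0]<.68)&(X[...,1]>-.32)&(X[...,1]<.16)
    return X,m
E
python3 - <<'E'
from h import *
for n in("top","side"):
    z=np.load(n+"0.npz");p,d=z["p"],z["d"]
    X,m=boxpose(p,d,n)
    Q=X[m]; lid=Q[(Q[:,2]>.04)&(Q[:,2]<.056)]; tab=Q[(Q[:,2]>.058)&(Q[:,2]<.09)]
    r=cv2.minAreaRect((lid[:,:2]*1000).astype(np.float32)); print(n,"lid",r,lid[:,2].mean(),len(lid))
    print(cv2.boxPoints(r))
    print("tab",len(tab),tab[:,2].max())
    k=cv2.kmeans(tab[:,:2].astype(np.float32),2,None,(3,50,1e-6),5,0)
    for j in(0,1):
        t=tab[k[1][:,0]==j]; print(t.mean(0),t.min(0),t.max(0))
    # tray: rim z 0.010-0.018
    R=(X[...,2]>.009)&(X[...,2]<.02)&(X[...,0]>.42)&(X[...,0]<.66)&(X[...,1]>-.09)&(X[...,1]<.16)
    R=cv2.morphologyEx(R.astype(np.uint8),cv2.MORPH_OPEN,np.ones((2,2)))>0
    c=cv2.connectedComponentsWithStats(R.astype(np.uint8)); b=1+np.argmax(c[2][1:,4]); q=X[c[1]==b]
    r=cv2.minAreaRect((q[:,:2]*1000).astype(np.float32)); print("tray",r,q[:,2].mean(),len(q)); print(cv2.boxPoints(r))
z=np.load("top0.npz");save(cv2.resize(z["p"][110:220,250:450],None,fx=4,fy=4,interpolation=cv2.INTER_CUBIC),"crop0.png")
E
```

```text
top lid ((564.9508056640625, -185.55758666992188), (89.9260025024414, 129.2904510498047), 7.913352012634277) 0.0476528170907656 1696
[[ 511.51593  -127.718254]
 [ 529.316    -255.77751 ]
 [ 618.3857   -243.39691 ]
 [ 600.58563  -115.33766 ]]
tab 198 0.08298373623692656
[ 0.55775898 -0.14310098  0.07573074] [ 0.55064948 -0.16022622  0.0585192 ] [ 0.56615624 -0.12756751  0.08298374]
[ 0.56958691 -0.22570316  0.07560611] [ 0.56258666 -0.24120242  0.05844457] [ 0.57998349 -0.21077905  0.08277665]
tray ((482.445068359375, 30.43537139892578), (286.69793701171875, 190.5580291748047), 3.9332244396209717) 0.014927094601021826 1267
[[332.8982   115.65712 ]
 [345.9693   -74.45209 ]
 [631.99194  -54.786377]
 [618.92084  135.32283 ]]
side lid ((562.5646362304688, -182.8675994873047), (83.38514709472656, 126.77601623535156), 8.750476837158203) 0.0479327969670624 732
[[ 511.71405 -126.56017]
 [ 531.0007  -251.86055]
 [ 613.4152  -239.17502]
 [ 594.1286  -113.87465]]
tab 55 0.08185436670316515
[ 0.5674452  -0.22203295  0.0795388 ] [ 0.56311623 -0.23485654  0.07785596] [ 0.57155817 -0.21272087  0.08185437]
[ 0.5561388  -0.14412955  0.07853179] [ 0.54911426 -0.16041356  0.0766247 ] [ 0.5631028  -0.12966598  0.08103443]
tray ((521.1795654296875, 249.4043426513672), (173.227783203125, 622.6091918945312), 3.9189910888671875) 0.014644543852662183 1191
[[413.49176  554.0613  ]
 [456.04462  -67.092026]
 [628.8674   -55.252594]
 [586.3145   565.9007  ]]
```

```bash
ls pics
```

```text
crop0.png
side0.png
top0.png
```

View pics/crop0.png

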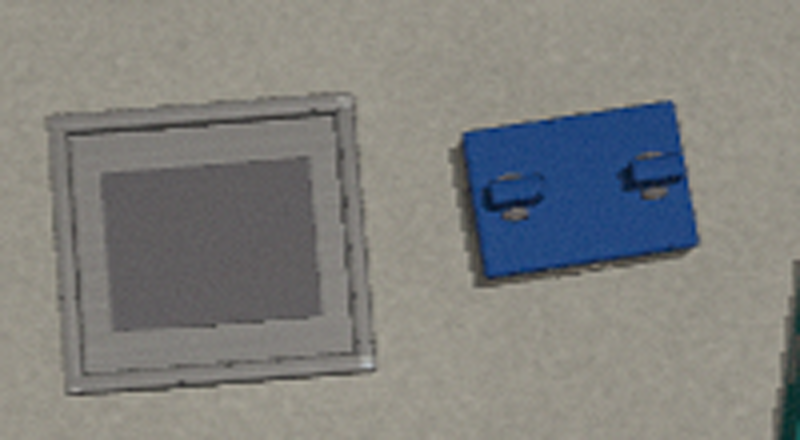

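The crop confirms it: blue lid, two blue tabs, on the tray's right (-y) side. I measured:
- **Box:** centre (0.565, -0.186), yaw 7.9°. The lid came out 90 x 129 mm at z 0.048, which matches the given size.
- **Tray:** centre (0.539, 0.034), yaw 3.9°.
- **Front tab:** tab_b, the +y end, at about (0.559, -0.144).

Now I'll approach.

{"op": "move_arm", "data": {
  "series": [
    [[2.65, 2.2, 0, 0, 0, 5.3, 1], [2.65, 2.2, 0, 0, 0, 5.3, 1], [2.65, 2.2, 0, 0, 0, 5.3, 1], [2.65, 2.2, 0, 0, 0, 5.3, 1], [2.65, 2.2, 0, 0, 0, 5.3, 1]]
  ]
}}

```text
clock: 1.0
eef_pos: [0.2957, -0.3624, 0.2063]
tool_rot: [0.921, 0.39, -0.0, 0.001]
ft_force: [1.7, -0.9, -0.1]
grip_width: 0.0852
```

{"op": "move_arm", "data": {
  "series": [
    [[2.65, 2.2, -0.5, 0, 0, 5.3, 1], [2.65, 2.2, -0.5, 0, 0, 5.3, 1], [2.65, 2.2, -0.5, 0, 0, 5.3, 1], [2.65, 2.2, -0.5, 0, 0, 5.3, 1], [2.65, 2.2, -0.5, 0, 0, 5.3, 1]]
  ]
}}

```text
clock: 1.5
eef_pos: [0.4339, -0.2479, 0.1823]
tool_rot: [0.801, 0.598, 0.001, 0.003]
ft_force: [-0.3, -0.1, -0.5]
grip_width: 0.0852
```

{"op": "move_arm", "data": {
  "series": [
    [[2.65, 2.2, -0.8, 0, 0, 5.3, 1], [2.65, 2.2, -0.8, 0, 0, 5.3, 1], [2.65, 2.2, -0.8, 0, 0, 5.3, 1], [2.65, 2.2, -0.8, 0, 0, 5.3, 1], [2.65, 2.2, -0.8, 0, 0, 5.3, 0.7]]
  ]
}}

```text
clock: 2.0
eef_pos: [0.5724, -0.1327, 0.1419]
tool_rot: [0.635, 0.773, 0.003, 0.005]
ft_force: [-0.1, 0.1, 0.5]
grip_width: 0.0735
```

```bash
cat >> h.py <<'E'
from scipy.spatial.transform import Rotation as Ro
def st():
    s=bot.get_obs(); R=Ro.from_quat(s["tool_rot"]).as_matrix(); y=R[:,1]
    print("t",round(s["clock"],2),"p",np.round(s["eef_pos"],4),"z",np.round(R[:,2],3),"jaw",round(np.degrees(np.arctan2(y[1],y[0])),1),"w",round(s["grip_width"],4),"F",np.round(s["ft_force"],1),"T",np.round(s["ft_torque"],2),"q",np.round(s["joint_pos"],2))
    return s
E
python3 -c "
from h import *
st()"
```

```text
t 2.0 p [ 0.5724 -0.1327  0.1419] z [ 0.01  -0.002 -1.   ] jaw 11.2 w 0.0735 F [-0.1  0.1  0.5] T [-0.04  0.01  0.02] q [-0.23  0.44  0.12  1.24  0.    1.15]
```

{"op": "move_arm", "data": {
  "series": [
    [[-1.3, -1.1, 0, 0, 0.5, -3.3, 0.6], [0, 0, -2.5, 0, 0, 0, 0.6], [0, 0, -2.5, 0, 0, 0, 0.6], [0, 0, -1.5, 0, 0, 0, 0.6], [0, 0, 0, 0, 0, 0, 0.6]]
  ]
}}

```text
clock: 2.5
eef_pos: [0.5634, -0.1387, 0.0726]
tool_rot: [0.653, 0.757, 0.0, 0.001]
ft_force: [0.5, 0.6, 0.2]
grip_width: 0.0512
```

Run:
```python
from h import *
st()
p,d=bot.camera("side"); save(cv2.resize(p[90:270,220:400],None,fx=3,fy=3,interpolation=cv2.INTER_CUBIC),"side1.png")
```

```text
t 2.5 p [ 0.5634 -0.1387  0.0726] z [ 0.002 -0.001 -1.   ] jaw 8.4 w 0.0512 F [0.5 0.6 0.2] T [-0.03  0.04  0.01] q [-0.24  0.48 -0.    1.08 -0.    1.18]
```

View pics/side1.png

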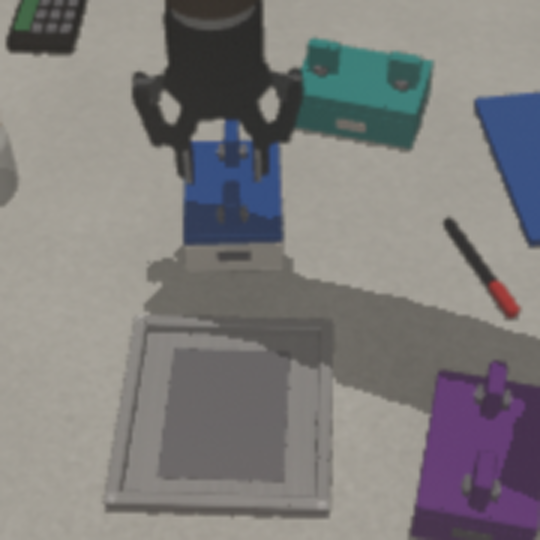

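The crop shows the fingers at (185,165) and (262,165) on either side of the tabs, coming down on the front tab at (232,195). I'll finish the descent and close.

{"op": "move_arm", "data": {
  "series": [
    [[-0.45, -0.5, 0, 0, 0, -0.5, 0.6], [0, 0, -1.2, 0, 0, 0, 0.6], [0, 0, -0.7, 0, 0, 0, 0.6], [0, 0, 0, 0, 0, 0, 0.6], [0, 0, 0, 0, 0, 0, 0.4]]
  ]
}}

```text
clock: 3.05
eef_pos: [0.5616, -0.1455, 0.0569]
tool_rot: [0.657, 0.754, 0.002, 0.005]
ft_force: [1.0, 0.3, -0.8]
grip_width: 0.038
```

Run:
```python
from h import *
st()
p,d=bot.camera("top"); save(cv2.resize(p[110:220,300:480],None,fx=4,fy=4,interpolation=cv2.INTER_CUBIC),"top1.png")
p,d=bot.camera("side"); save(cv2.resize(p[90:270,220:400],None,fx=3,fy=3,interpolation=cv2.INTER_CUBIC),"side2.png")
```

```text
t 3.05 p [ 0.5616 -0.1455  0.0569] z [ 0.01  -0.003 -1.   ] jaw 7.8 w 0.038 F [ 1.   0.3 -0.8] T [-0.06  0.01 -0.  ] q [-0.25  0.49 -0.03  1.04 -0.    1.18]
```

View pics/side2.png

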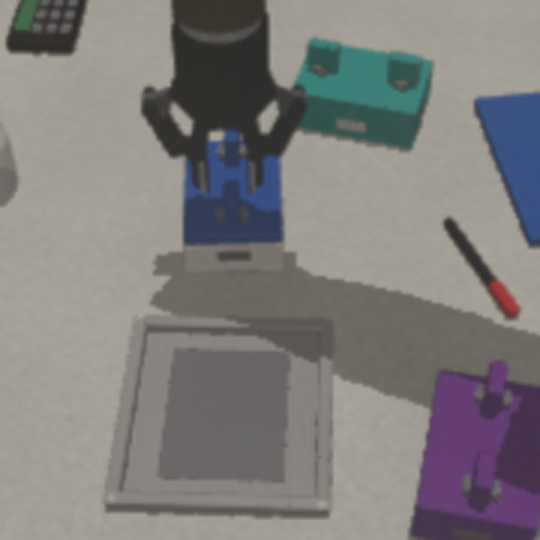

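The fingers, at (200,170) and (257,165), stand on either side of the front tab at (233,195). I'll make a small correction and close.

{"op": "move_arm", "data": {
  "series": [
    [[-0.3, 0.1, -0.4, 0, 0, 0, 0.4], [0, 0, 0, 0, 0, 0, 0.15], [0, 0, 0, 0, 0, 0, 0], [0, 0, 0, 0, 0, 0, 0], [0, 0, 0, 0, 0, 0, 0]]
  ]
}}

```text
clock: 3.65
eef_pos: [0.5571, -0.1453, 0.0565]
tool_rot: [0.658, 0.753, 0.001, 0.005]
ft_force: [-0.7, 1.0, -0.6]
grip_width: -0.0001
```

```bash
python3 -c "
from h import *
st()"
```

```text
t 3.65 p [ 0.5571 -0.1453  0.0565] z [ 0.009 -0.006 -1.   ] jaw 7.8 w -0.0001 F [-0.7  1.  -0.6] T [-0.04  0.01 -0.01] q [-0.25  0.48 -0.05  1.03 -0.    1.18]
```

The grip width is 0, so the fingers closed on nothing. I'll look.

Run:
```python
from h import *
p,d=bot.camera("top"); np.savez("top2.npz",p=p,d=d);save(cv2.resize(p[110:220,330:480],None,fx=5,fy=5,interpolation=cv2.INTER_CUBIC),"top2.png")
p,d=bot.camera("side"); np.savez("side3.npz",p=p,d=d);save(cv2.resize(p[90:210,240:360],None,fx=5,fy=5,interpolation=cv2.INTER_CUBIC),"side3.png")
```

```text
(no output)
```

View pics/side3.png

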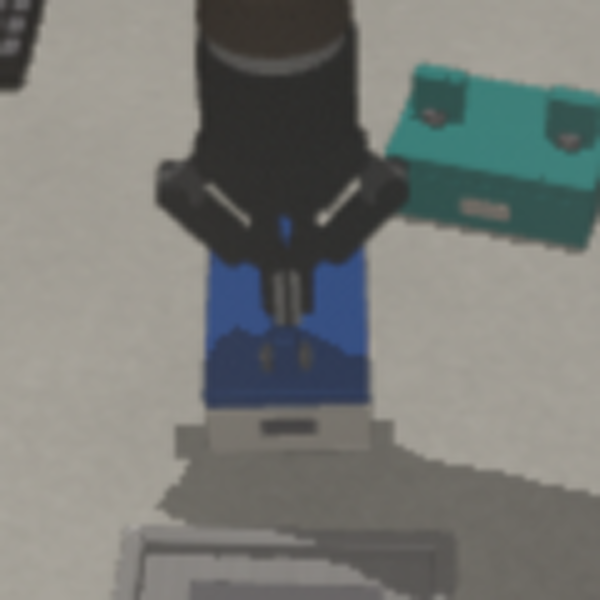

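View pics/top2.png

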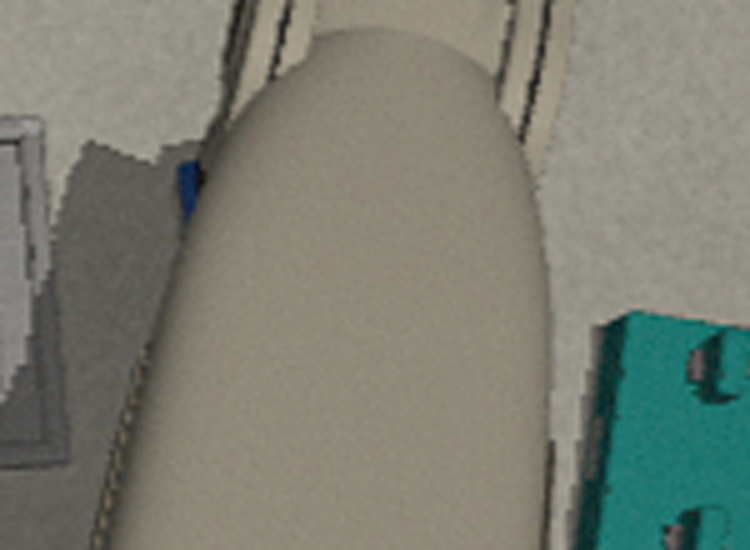

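Run:
```python
from h import *
z=np.load("side3.npz");p,d=z["p"],z["d"];X=cloud("side",d)
for v in range(125,175,2):
    u=297; print(v,u,p[v,u],np.round(X[v,u],3))
```

```text
125 297 [48 48 46] [ 0.55  -0.136  0.18 ]
127 297 [47 47 45] [ 0.55  -0.135  0.176]
129 297 [47 47 46] [ 0.551 -0.135  0.169]
131 297 [48 48 47] [ 0.551 -0.135  0.163]
133 297 [50 57 76] [ 0.552 -0.138  0.154]
135 297 [ 53  73 115] [ 0.566 -0.218  0.079]
137 297 [50 61 87] [ 0.566 -0.215  0.074]
139 297 [49 51 58] [ 0.556 -0.156  0.119]
141 297 [48 48 47] [0.428 0.555 0.745]
143 297 [51 50 48] [ 0.554 -0.14   0.12 ]
145 297 [63 62 60] [ 0.553 -0.134  0.118]
147 297 [62 61 59] [ 0.553 -0.134  0.112]
149 297 [61 60 58] [ 0.553 -0.135  0.104]
151 297 [62 61 59] [ 0.554 -0.135  0.097]
153 297 [63 62 60] [ 0.554 -0.134  0.09 ]
155 297 [50 57 74] [ 0.555 -0.139  0.079]
157 297 [50 61 88] [ 0.554 -0.133  0.077]
159 297 [49 60 84] [ 0.554 -0.129  0.074]
161 297 [50 59 83] [ 0.554 -0.128  0.067]
163 297 [50 59 83] [ 0.555 -0.131  0.058]
165 297 [49 59 84] [ 0.555 -0.128  0.053]
167 297 [50 61 87] [ 0.555 -0.125  0.048]
169 297 [50 60 84] [ 0.554 -0.12   0.046]
171 297 [ 93  96 101] [ 0.555 -0.123  0.035]
173 297 [104 101  95] [ 0.555 -0.121  0.029]
```

Run:
```python
from h import *
z=np.load("side3.npz");p,d=z["p"],z["d"];X=cloud("side",d)
for u in (288,291,293,295,299,301,304,306):
  print(u,[(v,p[v,u].tolist(),np.round(X[v,u],3).tolist()) for v in range(141,168,3)])
save(cv2.resize(p[130:180,270:330],None,fx=10,fy=10,interpolation=cv2.INTER_NEAREST),"s3z.png")
```

```text
288 [(141, [50, 50, 52], [0.574, -0.131, 0.133]), (144, [56, 81, 129], [0.593, -0.213, 0.048]), (147, [57, 80, 130], [0.591, -0.201, 0.048]), (150, [56, 80, 129], [0.589, -0.189, 0.047]), (153, [56, 80, 130], [0.587, -0.175, 0.049]), (156, [51, 63, 92], [0.585, -0.164, 0.048]), (159, [51, 61, 86], [0.583, -0.151, 0.05]), (162, [50, 61, 86], [0.582, -0.142, 0.047]), (165, [51, 61, 87], [0.579, -0.13, 0.049])]
291 [(141, [49, 48, 47], [0.567, -0.132, 0.132]), (144, [54, 73, 115], [0.584, -0.214, 0.048]), (147, [55, 75, 120], [0.582, -0.202, 0.047]), (150, [55, 77, 122], [0.58, -0.188, 0.049]), (153, [56, 80, 129], [0.579, -0.179, 0.047]), (156, [56, 77, 123], [0.577, -0.164, 0.049]), (159, [54, 62, 85], [0.575, -0.155, 0.047]), (162, [53, 61, 84], [0.573, -0.143, 0.048]), (165, [51, 61, 86], [0.572, -0.131, 0.048])]
293 [(141, [49, 48, 47], [0.562, -0.132, 0.132]), (144, [51, 50, 49], [0.562, -0.131, 0.123]), (147, [50, 51, 50], [0.564, -0.137, 0.108]), (150, [52, 53, 54], [0.565, -0.138, 0.096]), (153, [53, 70, 106], [0.573, -0.177, 0.049]), (156, [50, 63, 93], [0.571, -0.165, 0.049])
[... 1477 characters left out ...]
.204, 0.049]), (150, [55, 80, 130], [0.544, -0.192, 0.049]), (153, [55, 80, 130], [0.543, -0.182, 0.047]), (156, [56, 80, 129], [0.542, -0.171, 0.046]), (159, [48, 59, 85], [0.54, -0.158, 0.047]), (162, [49, 60, 86], [0.538, -0.146, 0.048]), (165, [49, 59, 85], [0.537, -0.135, 0.047])]
306 [(141, [49, 49, 50], [0.53, -0.137, 0.131]), (144, [54, 79, 129], [0.542, -0.219, 0.047]), (147, [54, 79, 129], [0.541, -0.206, 0.048]), (150, [55, 80, 130], [0.539, -0.194, 0.048]), (153, [54, 79, 129], [0.537, -0.181, 0.049]), (156, [55, 79, 130], [0.536, -0.167, 0.051]), (159, [49, 62, 91], [0.535, -0.159, 0.047]), (162, [48, 59, 85], [0.533, -0.148, 0.046]), (165, [49, 60, 86], [0.532, -0.136, 0.047])]
```

View pics/s3z.png

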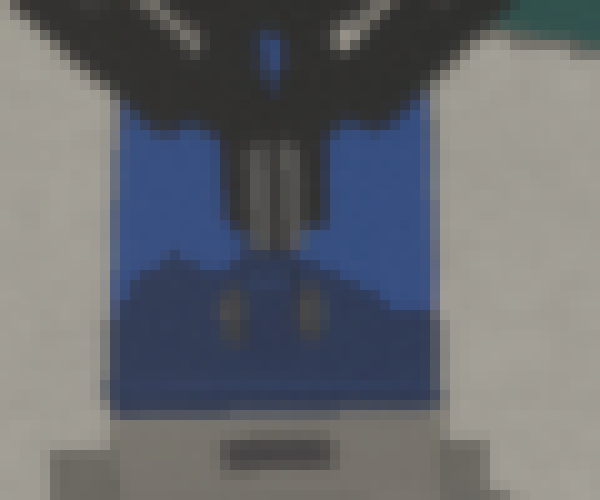

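Run:
```python
from h import *
z=np.load("side0.npz");p,d=z["p"],z["d"];X=cloud("side",d)
m=(p.max(2)<110)&(X[...,2]>.1)&(X[...,2]<.5)&(np.hypot(X[...,0]-.162,X[...,1]+.473)<.09)&(d>0)
Q=X[m];print(len(Q),np.sort(Q[:,2])[:15].round(3)); print(Q[np.argsort(Q[:,2])[:8]].round(3))
z=np.load("top0.npz");p,d=z["p"],z["d"];X=cloud("top",d)
m=(p.max(2)<110)&(X[...,2]>.1)&(X[...,2]<.5)&(np.hypot(X[...,0]-.162,X[...,1]+.473)<.12)&(d>0)
Q=X[m];print(len(Q),np.sort(Q[:,2])[:15].round(3))
z=np.load("side3.npz");p,d=z["p"],z["d"];X=cloud("side",d)
m=(p.max(2)<110)&(X[...,2]>.085)&(X[...,2]<.3)&(np.hypot(X[...,0]-.557,X[...,1]+.145)<.09)&(d>0)
for lo in np.arange(.085,.24,.008):
    q=X[m&(X[...,2]>=lo)&(X[...,2]<lo+.008)]
    if len(q):print(round(lo,3),len(q),q.min(0).round(3),q.max(0).round(3))
```

```text
1126 [0.244 0.244 0.244 0.244 0.245 0.246 0.246 0.246 0.246 0.247 0.247 0.247
 0.247 0.247 0.248]
[[ 0.176 -0.514  0.244]
 [ 0.174 -0.514  0.244]
 [ 0.149 -0.426  0.244]
 [ 0.147 -0.425  0.244]
 [ 0.136 -0.43   0.245]
 [ 0.141 -0.429  0.246]
 [ 0.139 -0.428  0.246]
 [ 0.174 -0.516  0.246]]
3439 [0.244 0.245 0.245 0.246 0.247 0.247 0.247 0.248 0.249 0.249 0.249 0.249
 0.25  0.25  0.251]
0.085 17 [ 0.542 -0.142  0.085] [ 0.565 -0.132  0.093]
0.093 29 [ 0.541 -0.143  0.094] [ 0.567 -0.133  0.101]
0.101 23 [ 0.541 -0.142  0.101] [ 0.567 -0.133  0.109]
0.109 22 [ 0.541 -0.141  0.11 ] [ 0.566 -0.132  0.117]
0.117 27 [ 0.536 -0.156  0.117] [ 0.573 -0.13   0.124]
0.125 54 [ 0.522 -0.154  0.125] [ 0.582 -0.128  0.133]
0.133 109 [ 0.515 -0.162  0.133] [ 0.591 -0.127  0.141]
0.141 70 [ 0.508 -0.159  0.141] [ 0.598 -0.125  0.149]
0.149 94 [ 0.5   -0.162  0.149] [ 0.602 -0.126  0.157]
0.157 79 [ 0.495 -0.149  0.157] [ 0.608 -0.124  0.165]
0.165 145 [ 0.493 -0.164  0.165] [ 0.614 -0.124  0.173]
0.173 144 [ 0.493 -0.165  0.173] [ 0.613 -0.122  0.181]
0.181 119 [ 0.506 -0.156  0.181] [ 0.602 -0.121  0.189]
0.189 72 [ 0.512 -0.155  0.189] [ 0.594 -0.127  0.197]
0.197 24 [ 0.515 -0.145  0.197] [ 0.589 -0.128  0.205]
0.205 30 [ 0.517 -0.144  0.205] [ 0.589 -0.107  0.213]
0.213 83 [ 0.516 -0.14   0.213] [ 0.587 -0.106  0.221]
0.221 90 [ 0.516 -0.144  0.221] [ 0.586 -0.106  0.229]
0.229 91 [ 0.516 -0.144  0.229] [ 0.589 -0.105  0.237]
0.237 97 [ 0.516 -0.143  0.237] [ 0.588 -0.104  0.245]
```

View pics/top1.png

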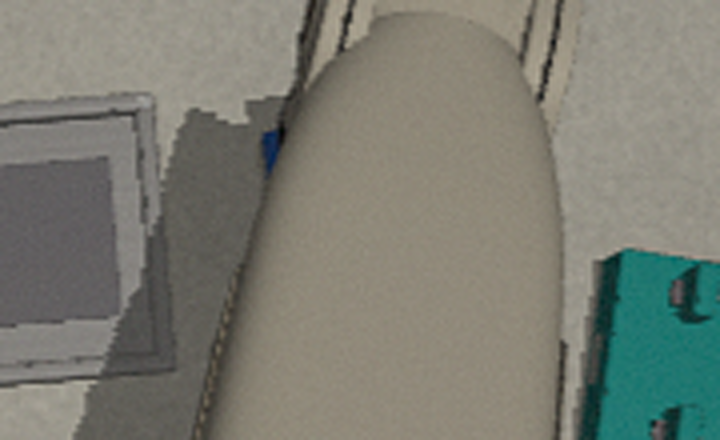

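In both cameras the finger tips stand about 25 mm higher than the reported TCP says. At the start pose the lowest tip showed at z 0.244, where 0.219 was expected. Here the shut fingers end at z of about 0.08, just over the tab top, so they closed above the tab and x and y are fine. I'll open and go about 27 mm lower, trusting the cameras for height.

{"op": "move_arm", "data": {
  "series": [
    [[0, 0, 0.3, 0, 0, 0, 0.6], [0, 0, 0, 0, 0, 0, 0.6], [0, 0, 0, 0, 0, 0, 0.6], [0, 0, 0, 0, 0, 0, 0.6], [0, 0, -0.5, 0, 0, 0, 0.6]]
  ]
}}

```text
clock: 4.25
eef_pos: [0.558, -0.1451, 0.0537]
tool_rot: [0.657, 0.754, 0.001, 0.006]
ft_force: [-0.3, -0.6, 0.5]
grip_width: 0.0514
```

{"op": "move_arm", "data": {
  "series": [
    [[0, 0, -1, 0, 0, 0, 0.6], [0, 0, -0.6, 0, 0, 0, 0.6], [0, 0, -0.5, 0, 0, 0, 0.6], [0, 0, 0, 0, 0, 0, 0.5], [0, 0, 0, 0, 0, 0, 0.5]]
  ]
}}

```text
clock: 4.75
eef_pos: [0.5562, -0.1446, 0.0283]
tool_rot: [0.657, 0.754, 0.0, 0.004]
ft_force: [-0.5, -0.4, 0.6]
grip_width: 0.0429
```

Run:
```python
from h import *
st()
p,d=bot.camera("side");np.savez("side4.npz",p=p,d=d); save(cv2.resize(p[110:190,250:350],None,fx=7,fy=7,interpolation=cv2.INTER_CUBIC),"side4.png")
X=cloud("side",d)
m=(p.max(2)<110)&(X[...,2]>.052)&(X[...,2]<.3)&(np.hypot(X[...,0]-.557,X[...,1]+.145)<.06)&(d>0)&(p[...,2].astype(int)<p[...,0]+15)
q=X[m];q=q[np.argsort(q[:,2])][:30];print(q.round(3).tolist())
```

```text
t 4.75 p [ 0.5562 -0.1446  0.0283] z [ 0.005 -0.005 -1.   ] jaw 7.8 w 0.0429 F [-0.5 -0.4  0.6] T [ 0.02 -0.02 -0.01] q [-0.25  0.51 -0.08  0.97 -0.    1.18]
[[0.566, -0.134, 0.053], [0.549, -0.146, 0.055], [0.567, -0.136, 0.055], [0.545, -0.138, 0.055], [0.57, -0.143, 0.055], [0.548, -0.137, 0.056], [0.568, -0.147, 0.056], [0.568, -0.142, 0.056], [0.547, -0.148, 0.056], [0.569, -0.134, 0.056], [0.549, -0.148, 0.056], [0.546, -0.141, 0.056], [0.546, -0.144, 0.056], [0.567, -0.138, 0.056], [0.548, -0.14, 0.057], [0.569, -0.137, 0.058], [0.577, -0.132, 0.058], [0.579, -0.13, 0.059], [0.575, -0.138, 0.059], [0.526, -0.138, 0.061], [0.529, -0.138, 0.061], [0.574, -0.132, 0.062], [0.575, -0.139, 0.062], [0.579, -0.131, 0.063], [0.576, -0.146, 0.063], [0.584, -0.133, 0.064], [0.576, -0.13, 0.064], [0.582, -0.132, 0.064], [0.529, -0.138, 0.064], [0.575, -0.14, 0.065]]
```

View pics/side4.png

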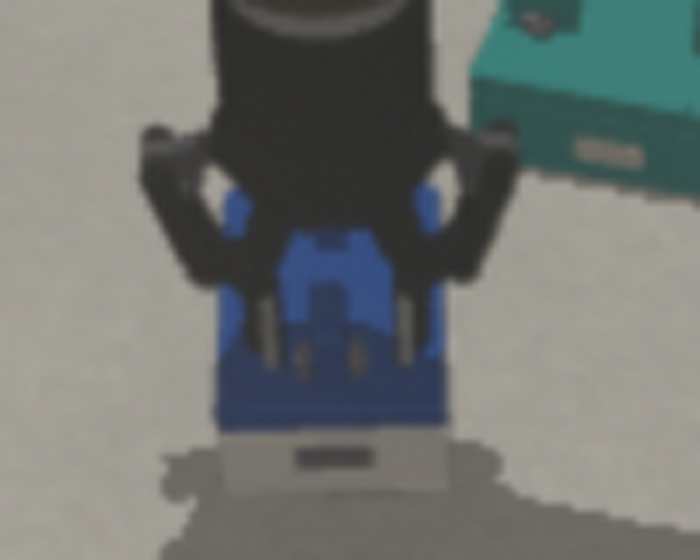

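Now the pads at (268,330) and (405,330) clearly flank the front tab at (328,310). The hinge knobs beside the tab reach z 0.056, so I'll raise 5 mm before closing.

{"op": "move_arm", "data": {
  "series": [
    [[-0.1, 0, 0.5, 0, 0, 0, 0.5], [0, 0, 0, 0, 0, 0, 0.2], [0, 0, 0, 0, 0, 0, 0], [0, 0, 0, 0, 0, 0, 0], [0, 0, 0, 0, 0, 0, 0]]
  ]
}}

```text
clock: 5.3
eef_pos: [0.5562, -0.1447, 0.035]
tool_rot: [0.657, 0.754, 0.001, 0.005]
ft_force: [1.1, -0.4, -1.4]
grip_width: 0.0128
```

```bash
python3 -c "
from h import *
st()"
```

```text
t 5.3 p [ 0.5562 -0.1447  0.035 ] z [ 0.008 -0.005 -1.   ] jaw 7.8 w 0.0128 F [ 1.1 -0.4 -1.4] T [-0.05 -0.   -0.03] q [-0.25  0.51 -0.07  0.98 -0.    1.18]
```

The grip holds at 12.8 mm width. Now I'll raise the tab straight up, slowly.

{"op": "move_arm", "data": {
  "series": [
    [[0, 0, 0.6, 0, 0, 0, 0], [0, 0, 0.6, 0, 0, 0, 0], [0, 0, 0.7, 0, 0, 0, 0], [0, 0, 0.7, 0, 0, 0, 0], [0, 0, 0.3, 0, 0, 0, 0]]
  ]
}}

```text
clock: 5.8
eef_pos: [0.5544, -0.1448, 0.0648]
tool_rot: [0.657, 0.753, -0.001, 0.003]
ft_force: [-0.4, 1.1, -3.9]
grip_width: 0.0126
```

Run:
```python
from h import *
st()
p,d=bot.camera("side");np.savez("side5.npz",p=p,d=d); save(cv2.resize(p[100:260,230:350],None,fx=4,fy=4,interpolation=cv2.INTER_CUBIC),"side5.png")
X=cloud("side",d)
print([(v,p[v,297].tolist(),X[v,297].round(3).tolist()) for v in range(140,195,3)])
```

```text
t 5.8 p [ 0.5544 -0.1448  0.0648] z [ 0.004 -0.005 -1.   ] jaw 7.8 w 0.0126 F [-0.4  1.1 -3.9] T [-0.13 -0.06 -0.04] q [-0.25  0.48 -0.04  1.05 -0.    1.18]
[(140, [50, 63, 93], [0.566, -0.212, 0.066]), (143, [48, 58, 83], [0.556, -0.152, 0.109]), (146, [48, 59, 84], [0.554, -0.14, 0.109]), (149, [52, 64, 92], [0.553, -0.131, 0.107]), (152, [49, 59, 82], [0.553, -0.128, 0.099]), (155, [49, 58, 82], [0.553, -0.127, 0.09]), (158, [50, 61, 87], [0.553, -0.123, 0.084]), (161, [55, 64, 87], [0.552, -0.118, 0.078]), (164, [122, 119, 111], [0.552, -0.114, 0.07]), (167, [73, 71, 70], [0.552, -0.112, 0.062]), (170, [123, 119, 112], [0.553, -0.111, 0.051]), (173, [123, 118, 111], [0.552, -0.107, 0.044]), (176, [106, 103, 97], [0.559, -0.138, -0.0]), (179, [105, 103, 96], [0.557, -0.126, 0.0]), (182, [105, 102, 95], [0.555, -0.113, 0.002]), (185, [108, 105, 98], [0.554, -0.104, 0.001]), (188, [108, 105, 99], [0.553, -0.095, -0.002]), (191, [106, 104, 98], [0.551, -0.082, 0.0]), (194, [107, 104, 98], [0.549, -0.072, 0.001])]
```

View pics/side5.png

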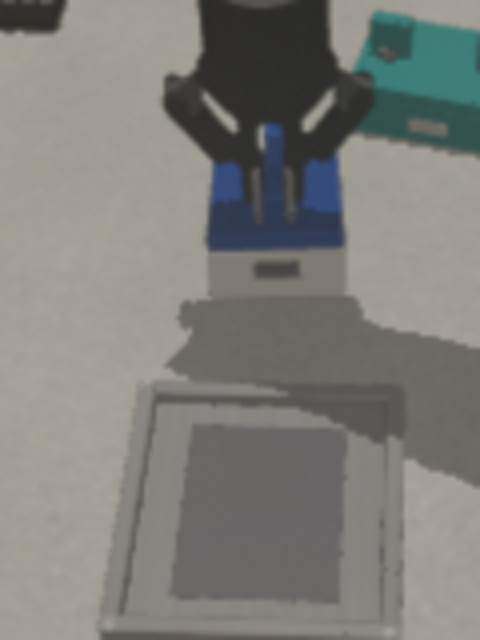

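The front end is up: its bottom edge is at y of about -0.106 and z of about 0.04, and the far end is still down. The tray's inner rim edge is at y of about -0.048. I'll drag forward along the box axis with the tail on the bench.

{"op": "move_arm", "data": {
  "series": [
    [[-0.15, 1.0, 0, 0, 0, 0, 0], [-0.2, 1.3, 0, 0, 0, 0, 0], [-0.2, 1.3, 0, 0, 0, 0, 0], [-0.2, 1.3, 0, 0, 0, 0, 0], [-0.15, 1.1, 0, 0, 0, 0, 0]]
  ]
}}

```text
clock: 6.35
eef_pos: [0.544, -0.0803, 0.0646]
tool_rot: [0.658, 0.753, -0.001, 0.003]
ft_force: [0.2, -0.7, -2.6]
grip_width: 0.0124
```

Run:
```python
from h import *
st()
p,d=bot.camera("side");np.savez("side6.npz",p=p,d=d); save(cv2.resize(p[100:260,230:350],None,fx=4,fy=4,interpolation=cv2.INTER_CUBIC),"side6.png")
X=cloud("side",d)
print([(v,p[v,297].tolist(),X[v,297].round(3).tolist()) for v in range(176,220,2)])
```

```text
t 6.35 p [ 0.544  -0.0803  0.0646] z [ 0.003 -0.004 -1.   ] jaw 7.7 w 0.0124 F [ 0.2 -0.7 -2.6] T [-0.09 -0.03  0.  ] q [-0.14  0.44 -0.1   1.03 -0.    1.29]
[(176, [51, 60, 83], [0.544, -0.06, 0.084]), (178, [50, 61, 88], [0.543, -0.055, 0.081]), (180, [67, 73, 91], [0.543, -0.053, 0.076]), (182, [125, 121, 114], [0.543, -0.051, 0.071]), (184, [89, 87, 83], [0.543, -0.049, 0.066]), (186, [74, 71, 71], [0.543, -0.047, 0.06]), (188, [104, 101, 96], [0.543, -0.048, 0.052]), (190, [126, 122, 114], [0.543, -0.044, 0.049]), (192, [124, 120, 113], [0.544, -0.044, 0.041]), (194, [108, 104, 99], [0.55, -0.073, -0.002]), (196, [93, 91, 88], [0.546, -0.053, 0.015]), (198, [97, 95, 92], [0.545, -0.048, 0.012]), (200, [88, 85, 83], [0.545, -0.046, 0.007]), (202, [90, 88, 85], [0.545, -0.043, 0.002]), (204, [90, 87, 85], [0.544, -0.035, 0.004]), (206, [84, 82, 79], [0.543, -0.03, 0.002]), (208, [72, 70, 70], [0.542, -0.022, 0.003]), (210, [73, 71, 70], [0.541, -0.014, 0.006]), (212, [72, 70, 70], [0.54, -0.01, 0.002]), (214, [73, 71, 70], [0.539, -0.003, 0.003]), (216, [72, 70, 69], [0.538, 0.004, 0.004]), (218, [80, 77, 77], [0.538, 0.009, 0.003])]
```

View pics/side6.png

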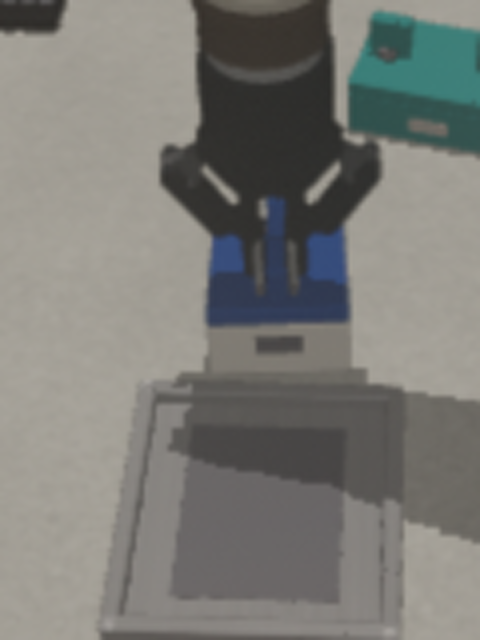

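{"op": "move_arm", "data": {
  "series": [
    [[-0.1, 0.6, -0.3, 0, 0, 0, 0], [-0.1, 0.5, -0.4, 0, 0, 0, 0], [0, 0.2, -0.4, 0, 0, 0, 0], [0, 0, -0.4, 0, 0, 0, 0], [0, 0, -0.3, 0, 0, 0, 0]]
  ]
}}

```text
clock: 6.9
eef_pos: [0.5417, -0.0619, 0.0485]
tool_rot: [0.656, 0.755, 0.001, 0.002]
ft_force: [-13.8, 3.1, 34.3]
grip_width: 0.0126
```

Run:
```python
from h import *
st()
p,d=bot.camera("side");np.savez("side7.npz",p=p,d=d); save(cv2.resize(p[100:260,230:350],None,fx=4,fy=4,interpolation=cv2.INTER_CUBIC),"side7.png")
X=cloud("side",d)
print([(v,p[v,297].tolist(),X[v,297].round(3).tolist()) for v in range(184,210,2)])
```

```text
t 6.9 p [ 0.5417 -0.0619  0.0485] z [ 0.005 -0.    -1.   ] jaw 8.0 w 0.0126 F [-13.8   3.1  34.3] T [ 0.61  2.67 -0.02] q [-0.11  0.44 -0.14  0.99  0.    1.32]
[(184, [50, 58, 81], [0.542, -0.044, 0.071]), (186, [50, 59, 83], [0.543, -0.045, 0.063]), (188, [52, 64, 92], [0.542, -0.039, 0.062]), (190, [55, 64, 85], [0.542, -0.036, 0.058]), (192, [123, 118, 112], [0.542, -0.038, 0.049]), (194, [88, 85, 82], [0.542, -0.033, 0.046]), (196, [73, 70, 69], [0.542, -0.032, 0.04]), (198, [120, 115, 109], [0.543, -0.034, 0.03]), (200, [123, 119, 111], [0.542, -0.032, 0.024]), (202, [95, 91, 88], [0.545, -0.041, 0.005]), (204, [89, 87, 84], [0.544, -0.036, 0.003]), (206, [84, 81, 80], [0.543, -0.031, 0.001]), (208, [73, 71, 70], [0.542, -0.022, 0.004])]
```

View pics/side7.png

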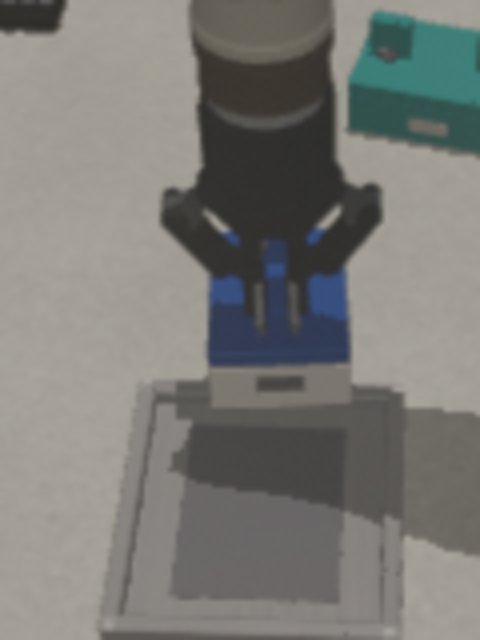

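The front end rests on the rim, about 15 mm past its inner edge, with 34 N showing at the wrist. I'll ease off and let go.

{"op": "move_arm", "data": {
  "series": [
    [[0, 0, 0.1, 0, 0, 0, 0.2], [0, 0, 0, 0, 0, 0, 0.5], [0, 0, 0, 0, 0, 0, 0.5], [0, 0, 0, 0, 0, 0, 0.5], [0, 0, 1, 0, 0, 0, 0.5]]
  ]
}}

```text
clock: 7.45
eef_pos: [0.5426, -0.064, 0.0601]
tool_rot: [0.657, 0.754, 0.001, 0.003]
ft_force: [0.4, -0.4, 0.6]
grip_width: 0.0426
```

{"op": "move_arm", "data": {
  "series": [
    [[0, 0, 3, 0, 0, 0, 0.5], [0, -1, 4, 0, 0, 0, 0.5], [0, -4, 3, 0, 0, 0, 0.5], [0.5, -4.5, 0, 0, 0, 0, 0.5], [0.5, -4.5, 0, 0, 0, 0, 0.5]]
  ]
}}

```text
clock: 7.95
eef_pos: [0.5524, -0.2028, 0.1674]
tool_rot: [0.653, 0.757, 0.001, 0.004]
ft_force: [0.9, 0.6, -0.3]
grip_width: 0.0426
```

{"op": "move_arm", "data": {
  "series": [
    [[0.5, -4.5, 0, 0, 0, 0, 0.4], [0.5, -4, 0, 0, 0, 0, 0.4], [0.5, -3, 0, 0, 0, 0, 0.4], [0, -1, 0, 0, 0, 0, 0.4], [0, 0, 0, 0, 0, 0, 0.4]]
  ]
}}

```text
clock: 8.45
eef_pos: [0.5676, -0.3396, 0.1706]
tool_rot: [0.656, 0.755, 0.002, 0.007]
ft_force: [0.1, 0.7, -0.8]
grip_width: 0.0344
```

Run:
```python
from h import *
st()
p,d=bot.camera("top");np.savez("top8.npz",p=p,d=d); save(cv2.resize(p[100:260,230:430],None,fx=3,fy=3,interpolation=cv2.INTER_CUBIC),"top8.png")
p,d=bot.camera("side");np.savez("side8.npz",p=p,d=d); save(cv2.resize(p[80:280,220:380],None,fx=3,fy=3,interpolation=cv2.INTER_CUBIC),"side8.png")
```

```text
t 8.45 p [ 0.5676 -0.3396  0.1706] z [ 0.012 -0.006 -1.   ] jaw 8.1 w 0.0344 F [ 0.1  0.7 -0.8] T [ 0.04  0.   -0.  ] q [-0.54  0.57  0.41  1.4   0.    0.89]
```

View pics/side8.png

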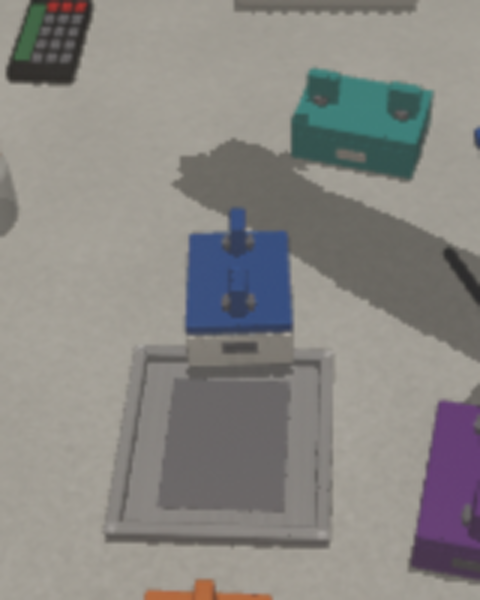

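View pics/top8.png

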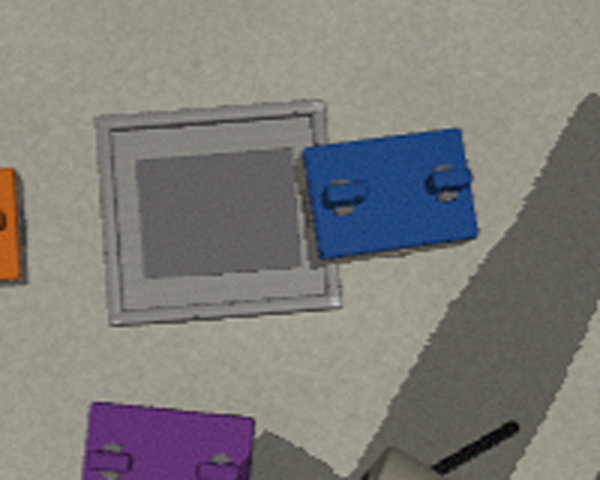

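The pictures show the box's front end over the near rim (top crop (315,200)) and its tail on the bench. Next I'll measure its pose for the push.

```bash
cat >> h.py <<'E'
TC=np.array([.5387,.0343]);TA=np.radians(3.93)
def meas(n,p,d,pr=True):
    X,m=boxpose(p,d,n); Q=X[m]; 
    # drop tabs: fit plane robustly
    P=Q.copy()
    for _ in range(6):
        A=np.c_[P[:,:2],np.ones(len(P))]; c=np.linalg.lstsq(A,P[:,2],rcond=None)[0]
        r=Q[:,2]-np.c_[Q[:,:2],np.ones(len(Q))]@c; P=Q[abs(r)<max(.004,.5*np.std(r))]
    P=Q[abs(r)<.004]
    r=cv2.minAreaRect((P[:,:2]*1000).astype(np.float32)); ctr=np.array(r[0])/1000
    a=r[2]; 
    if a>45:a-=90
    D=ctr-TC; ex=np.array([np.cos(TA),np.sin(TA)]); ey=np.array([-ex[1],ex[0]])
    t=[round(1000*float(D@ex),1),round(1000*float(D@ey),1)]
    print(n,"lid ctr",ctr.round(4),"z",round(float(np.r_[ctr,1]@c),4),"size",np.round(r[1],1),"yaw",round(a,1),"slope xy",c[:2].round(3),"tray xy mm",t)
    print(" corners",(cv2.boxPoints(r)).round(0).tolist())
E
python3 - <<'E'
from h import *
for n in("top","side"):
    z=np.load(n+"8.npz");meas(n,z["p"],z["d"])
E
```

```text
top lid ctr [ 0.5476 -0.1018] z 0.056 size [ 89.3 127.6] yaw 8.4 slope xy [-0.009  0.136] tray xy mm [-0.5, -136.4]
 corners [[494.0, -45.0], [513.0, -171.0], [601.0, -158.0], [582.0, -32.0]]
side lid ctr [ 0.545  -0.0993] z 0.0568 size [ 83.9 125.8] yaw 9.6 slope xy [-0.009  0.133] tray xy mm [-2.9, -133.7]
 corners [[493.0, -44.0], [514.0, -168.0], [597.0, -154.0], [576.0, -30.0]]
```

Pose on the rim: lid centre (0.5476, -0.102), yaw 8.4°, slope 7.7°, lid rear edge at y of about -0.165. I'll bring the half-open fingers down behind the far end. Their true tips sit about 29 mm above the reported z.

{"op": "move_arm", "data": {
  "series": [
    [[0, 4, -3, 0, 0, 0, 0.4], [-0.3, 4.5, -4, 0, -0.5, 0, 0.4], [-0.2, 2, -4, 0, 0, 0, 0.4], [0, 0, -3, 0, 0, 0, 0.4], [0, 0, -2, 0, 0, 0, 0.4]]
  ]
}}

```text
clock: 9.05
eef_pos: [0.5646, -0.2248, 0.017]
tool_rot: [0.651, 0.759, 0.008, 0.015]
ft_force: [-0.4, -0.4, 0.7]
grip_width: 0.0341
```

Run:
```python
from h import *
st()
p,d=bot.camera("side");np.savez("side9.npz",p=p,d=d); save(cv2.resize(p[80:220,220:400],None,fx=4,fy=4,interpolation=cv2.INTER_CUBIC),"side9.png")
```

```text
t 9.05 p [ 0.5646 -0.2248  0.017 ] z [ 0.033 -0.009 -0.999] jaw 8.8 w 0.0341 F [-0.4 -0.4  0.7] T [0.02 0.03 0.02] q [-0.38  0.56 -0.03  0.95  0.    1.04]
```

View pics/side9.png

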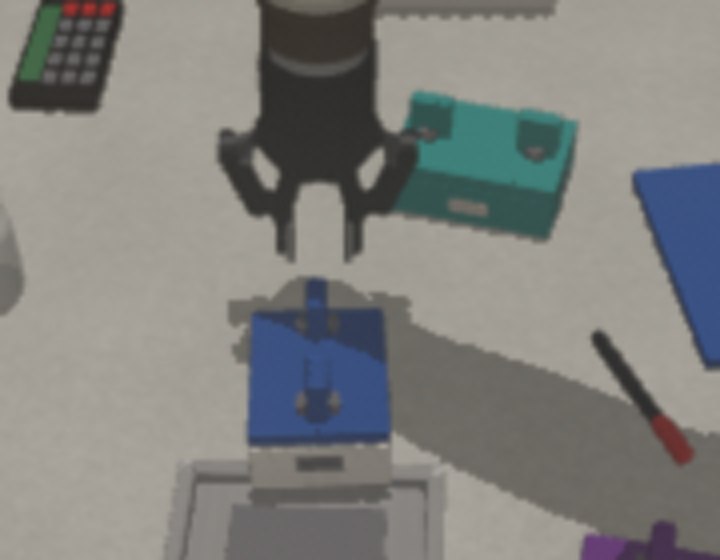

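The gripper hangs behind the box with its finger tips at about (287,250) and (350,255). I'll lower it 1 cm, level it and come up to contact.

{"op": "move_arm", "data": {
  "series": [
    [[0, 0.3, -0.6, 0, 1, -0.5, 0.4], [0, 0.6, -0.4, 0, 0.7, 0, 0.4], [-0.1, 0.8, 0, 0, 0, 0, 0.4], [-0.1, 0.8, 0, 0, 0, 0, 0.4], [0, 0.5, 0, 0, 0, 0, 0.4]]
  ]
}}

```text
clock: 9.6
eef_pos: [0.5624, -0.1884, 0.0067]
tool_rot: [0.653, 0.757, -0.003, 0.002]
ft_force: [-0.2, -0.6, 0.6]
grip_width: 0.0343
```

Run:
```python
from h import *
st()
p,d=bot.camera("side");np.savez("side10.npz",p=p,d=d); save(cv2.resize(p[100:200,250:350],None,fx=6,fy=6,interpolation=cv2.INTER_CUBIC),"side10.png")
X=cloud("side",d)
m=(p.max(2)<110)&(X[...,2]>.01)&(X[...,2]<.1)&(abs(X[...,1]+.19)<.03)&(d>0)&(p[...,2].astype(int)<p[...,0]+15)&(abs(X[...,0]-.56)<.05)
q=X[m];q=q[np.argsort(q[:,2])][:12];print(q.round(3).tolist())
```

```text
t 9.6 p [ 0.5624 -0.1884  0.0067] z [-0.001 -0.007 -1.   ] jaw 8.5 w 0.0343 F [-0.2 -0.6  0.6] T [-0.02  0.02  0.04] q [-0.32  0.57 -0.04  0.96 -0.01  1.1 ]
[[0.582, -0.175, 0.034], [0.577, -0.179, 0.035], [0.538, -0.182, 0.036], [0.541, -0.181, 0.036], [0.582, -0.175, 0.038], [0.579, -0.174, 0.04], [0.533, -0.186, 0.04], [0.538, -0.181, 0.041], [0.588, -0.179, 0.041], [0.54, -0.18, 0.041], [0.535, -0.184, 0.042], [0.581, -0.175, 0.043]]
```

View pics/side10.png

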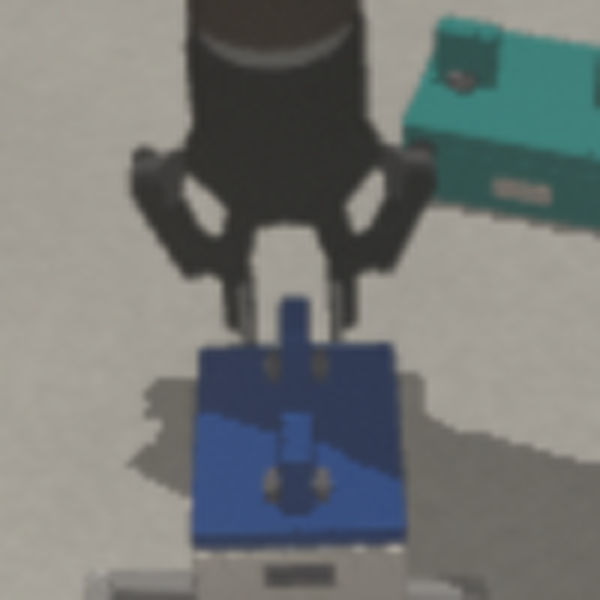

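The tips sit at z of about 0.035, centred on the rear end (fingers at (245,330) and (340,330), tab at (295,320)). Pushing.

{"op": "move_arm", "data": {
  "series": [
    [[-0.1, 0.8, 0, 0, 0, 0, 0.4], [-0.1, 0.8, 0, 0, 0, 0, 0.4], [-0.1, 0.8, 0, 0, 0, 0, 0.4], [-0.1, 0.8, 0, 0, 0, 0, 0.4], [-0.1, 0.8, 0, 0, 0, 0, 0.4]]
  ]
}}

```text
clock: 10.15
eef_pos: [0.5591, -0.1492, 0.0093]
tool_rot: [0.654, 0.756, -0.003, 0.006]
ft_force: [-0.3, -3.3, 0.8]
grip_width: 0.0339
```

Run:
```python
from h import *
st()
p,d=bot.camera("side");np.savez("side11.npz",p=p,d=d); save(cv2.resize(p[100:220,250:350],None,fx=5,fy=5,interpolation=cv2.INTER_CUBIC),"side11.png");meas("side",p,d)
```

```text
t 10.15 p [ 0.5591 -0.1492  0.0093] z [ 0.005 -0.013 -1.   ] jaw 8.3 w 0.0339 F [-0.3 -3.3  0.8] T [-0.83 -0.08  0.05] q [-0.25  0.54 -0.09  0.93 -0.01  1.17]
side lid ctr [ 0.538  -0.0404] z 0.0652 size [86.8 63.2] yaw 5.6 slope xy [-0.006  0.154] tray xy mm [-5.8, -74.5]
 corners [[492.0, -13.0], [498.0, -76.0], [584.0, -68.0], [578.0, -5.0]]
```

View pics/side11.png

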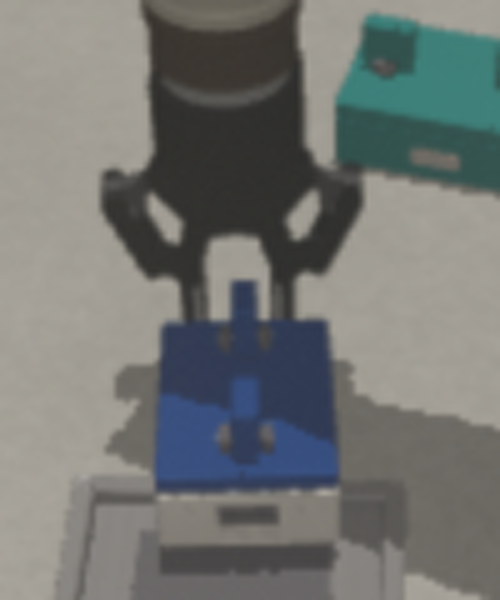

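The box is sliding over the rim with about 3 N of push. Continuing, with a small z correction.

{"op": "move_arm", "data": {
  "series": [
    [[-0.1, 0.8, -0.2, 0, 0, -0.3, 0.4], [-0.1, 0.8, -0.1, 0, 0, -0.3, 0.4], [-0.1, 0.8, 0, 0, 0, -0.3, 0.4], [-0.1, 0.8, 0, 0, 0, -0.3, 0.4], [-0.1, 0.8, 0, 0, 0, -0.3, 0.4]]
  ]
}}

```text
clock: 10.7
eef_pos: [0.5587, -0.1186, 0.0121]
tool_rot: [0.666, 0.745, -0.009, 0.018]
ft_force: [-1.8, -15.2, 11.1]
grip_width: 0.034
```

Run:
```python
from h import *
st()
p,d=bot.camera("side");np.savez("side12.npz",p=p,d=d); save(cv2.resize(p[120:240,250:350],None,fx=5,fy=5,interpolation=cv2.INTER_CUBIC),"side12.png");meas("side",p,d)
```

```text
t 10.7 p [ 0.5587 -0.1186  0.0121] z [ 0.015 -0.039 -0.999] jaw 6.4 w 0.034 F [ -1.8 -15.2  11.1] T [-2.78  0.48  0.28] q [-0.19  0.52 -0.13  0.91 -0.04  1.27]
side lid ctr [ 0.5402 -0.0186] z 0.0713 size [85.7 79.8] yaw 6.5 slope xy [-0.018  0.196] tray xy mm [-2.1, -52.9]
 corners [[493.0, 16.0], [502.0, -63.0], [587.0, -53.0], [578.0, 26.0]]
```

View pics/side12.png

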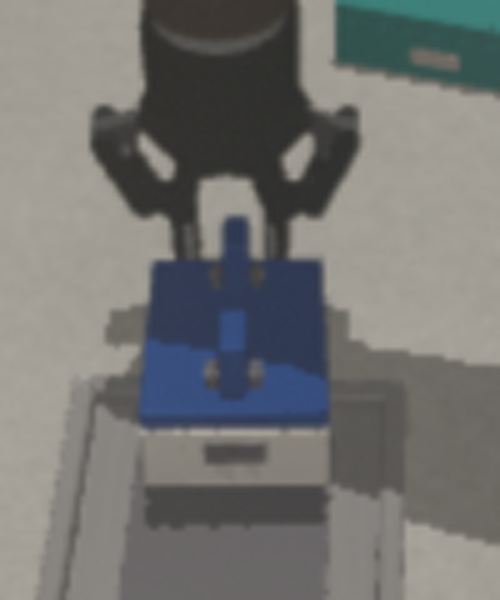

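The push force has risen to 15 N, with 11 N vertical: the fingers are holding the rear down by friction just as it wants to tip. I'll back off a little, then push again.

{"op": "move_arm", "data": {
  "series": [
    [[0, -0.6, 0, 1, 0, 0, 0.4], [0, -0.6, 0, 1, 0, 0, 0.4], [0, 0, 0.2, 0, 0.5, 0, 0.4], [0, 0, 0, 0, 0, 0, 0.4], [0, 0, 0, 0, 0, 0, 0.4]]
  ]
}}

```text
clock: 11.25
eef_pos: [0.5571, -0.1265, 0.0131]
tool_rot: [0.666, 0.746, 0.004, -0.002]
ft_force: [-0.2, 0.6, 0.1]
grip_width: 0.034
```

Run:
```python
from h import *
st()
p,d=bot.camera("side");np.savez("side13.npz",p=p,d=d); save(cv2.resize(p[120:240,250:350],None,fx=5,fy=5,interpolation=cv2.INTER_CUBIC),"side13.png");meas("side",p,d)
p,d=bot.camera("top");np.savez("top13.npz",p=p,d=d); save(cv2.resize(p[100:220,250:430],None,fx=4,fy=4,interpolation=cv2.INTER_CUBIC),"top13.png")
```

```text
t 11.25 p [ 0.5571 -0.1265  0.0131] z [ 0.003  0.009 -1.   ] jaw 6.5 w 0.034 F [-0.2  0.6  0.1] T [-0.02 -0.02 -0.01] q [-0.23  0.53 -0.1   0.94  0.01  1.23]
side lid ctr [ 0.54   -0.0088] z 0.0574 size [87.3 99.7] yaw 6.3 slope xy [ 0.007 -0.135] tray xy mm [-1.7, -43.1]
 corners [[491.0, 36.0], [502.0, -63.0], [589.0, -54.0], [578.0, 46.0]]
```

View pics/side13.png

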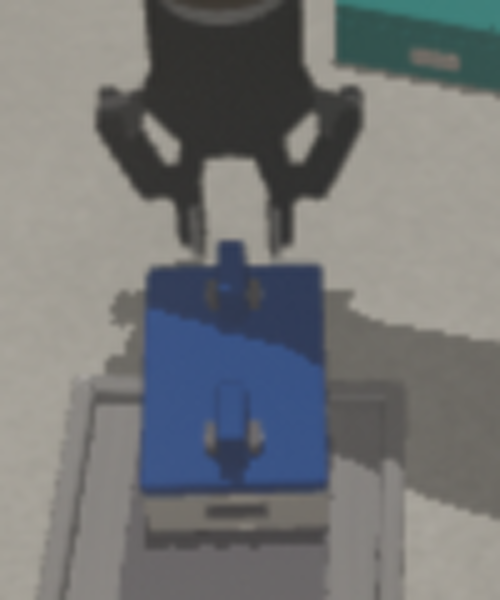

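The box has tipped: its front is on the tray floor (slope -0.135) and its rear is up on the rim. I'll keep pushing.

{"op": "move_arm", "data": {
  "series": [
    [[-0.1, 1, 0, 0, 0, -0.3, 0.4], [-0.1, 1, 0, 0, 0, -0.3, 0.4], [-0.1, 0.9, -0.1, 0, 0, -0.3, 0.4], [-0.1, 0.9, -0.1, 0, 0, -0.3, 0.4], [-0.1, 0.9, -0.1, 0, 0, -0.3, 0.4]]
  ]
}}

```text
clock: 11.85
eef_pos: [0.5511, -0.0761, 0.0095]
tool_rot: [0.676, 0.737, 0.003, -0.002]
ft_force: [-0.8, -1.0, -0.5]
grip_width: 0.0342
```

Run:
```python
from h import *
st()
p,d=bot.camera("side");np.savez("side14.npz",p=p,d=d); save(cv2.resize(p[120:260,250:350],None,fx=4,fy=4,interpolation=cv2.INTER_CUBIC),"side14.png");meas("side",p,d)
```

```text
t 11.85 p [ 0.5511 -0.0761  0.0095] z [ 0.002  0.007 -1.   ] jaw 4.9 w 0.0342 F [-0.8 -1.  -0.5] T [-0.38 -0.06  0.05] q [-0.14  0.51 -0.15  0.91  0.01  1.34]
side lid ctr [0.5391 0.029 ] z 0.0545 size [85.  74.8] yaw 5.8 slope xy [ 0.009 -0.107] tray xy mm [0.0, -5.3]
 corners [[493.0, 62.0], [501.0, -12.0], [585.0, -4.0], [578.0, 71.0]]
```

View pics/side14.png

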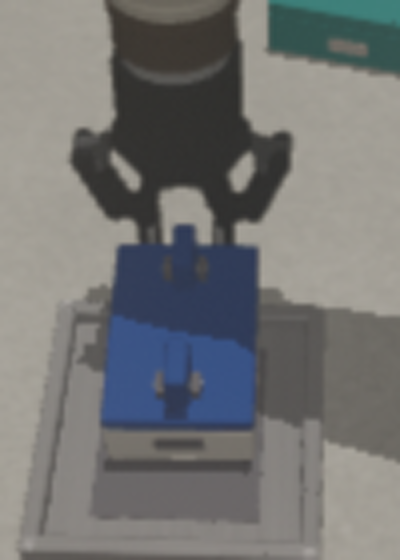

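The box is moving in straight, with little force. It has about 32 mm to go.

{"op": "move_arm", "data": {
  "series": [
    [[-0.1, 0.8, 0, 0, 0, -0.2, 0.4], [-0.1, 0.8, -0.1, 0, 0, -0.2, 0.4], [-0.05, 0.7, -0.1, 0, 0, -0.2, 0.4], [-0.05, 0.6, 0, 0, 0, 0, 0.4], [0, 0.2, 0, 0, 0, 0, 0.4]]
  ]
}}

```text
clock: 12.4
eef_pos: [0.5478, -0.041, 0.0075]
tool_rot: [0.68, 0.733, 0.003, -0.002]
ft_force: [-0.2, -2.5, 0.4]
grip_width: 0.0341
```

Run:
```python
from h import *
st()
p,d=bot.camera("side");np.savez("side15.npz",p=p,d=d); save(cv2.resize(p[120:260,250:350],None,fx=4,fy=4,interpolation=cv2.INTER_CUBIC),"side15.png");meas("side",p,d)
```

```text
t 12.4 p [ 0.5478 -0.041   0.0075] z [ 0.002  0.007 -1.   ] jaw 4.3 w 0.0341 F [-0.2 -2.5  0.4] T [-0.52  0.03 -0.  ] q [-0.08  0.5  -0.17  0.9   0.01  1.42]
side lid ctr [0.5364 0.0667] z 0.0508 size [68.7 89.8] yaw -0.2 slope xy [-0.001 -0.001] tray xy mm [-0.1, 32.5]
 corners [[491.0, 33.0], [581.0, 32.0], [581.0, 101.0], [492.0, 101.0]]
```

View pics/side15.png

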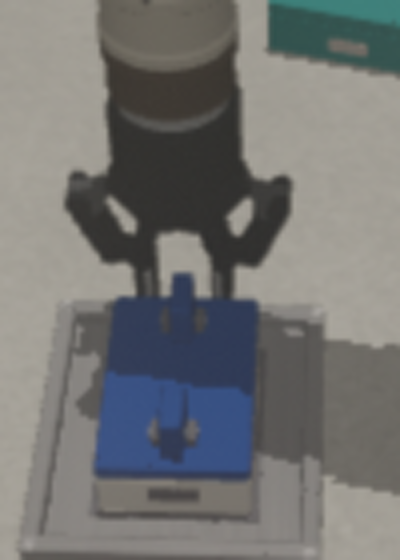

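The box is flat: the lid is at z 0.0508 (3 mm floor plus 48 mm) with zero slope. I'll withdraw back and up, then verify.

{"op": "move_arm", "data": {
  "series": [
    [[0, -1, 0, 0, 0, 0, 0.4], [0, -2, 0, 0, 0, 0, 0.4], [0, -2, 3, 0, 0, 0, 0.4], [0, -3, 4, 0, 0, 0, 0.4], [0, -4, 3, 0, 0, 0, 0.4]]
  ]
}}

```text
clock: 12.95
eef_pos: [0.5422, -0.1591, 0.1045]
tool_rot: [0.677, 0.736, 0.002, -0.009]
ft_force: [2.6, -0.8, 1.1]
grip_width: 0.0342
```

{"op": "move_arm", "data": {
  "series": [
    [[0, -4.5, 1, 0, 0, 0, 0.4], [0, -4.5, 1, 0, 0, 0, 0.4], [0, -4, 1, 0, 0, 0, 0.4], [0, -2, 0, 0, 0, 0, 0.4], [0, 0, 0, 0, 0, 0, 0.4]]
  ]
}}

```text
clock: 13.45
eef_pos: [0.5434, -0.3246, 0.1431]
tool_rot: [0.68, 0.734, 0.006, -0.003]
ft_force: [0.8, 0.3, -0.0]
grip_width: 0.0345
```

Run:
```python
from h import *
st()
for n in("top","side"):
    p,d=bot.camera(n); meas(n,p,d); save(p,n+"16.png")
    X=cloud(n,d);print(bot.find_in(n,"orange_box")[:1])
```

```text
t 13.45 p [ 0.5434 -0.3246  0.1431] z [ 0.004  0.012 -1.   ] jaw 4.4 w 0.0345 F [ 0.8  0.3 -0. ] T [0.05 0.04 0.01] q [-0.54  0.54  0.28  1.32  0.01  0.95]
top lid ctr [0.5402 0.0333] z 0.0505 size [ 89.4 127.4] yaw 4.7 slope xy [ 0.003 -0.   ] tray xy mm [1.5, -1.1]
 corners [[490.0, 93.0], [501.0, -34.0], [590.0, -27.0], [580.0, 100.0]]
[{'at': [0.52, 0.2558, 0.0506], 'confidence': 0.94}]
side lid ctr [0.538  0.0365] z 0.051 size [ 85.9 126.3] yaw 4.9 slope xy [ 0.002 -0.   ] tray xy mm [-0.5, 2.3]
 corners [[490.0, 96.0], [501.0, -30.0], [586.0, -23.0], [575.0, 103.0]]
[{'at': [0.5187, 0.2745, 0.0464], 'confidence': 0.6}]
```

View pics/top16.png

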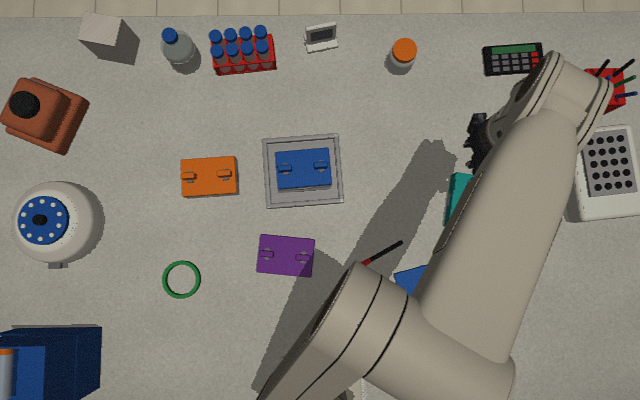

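View pics/side16.png

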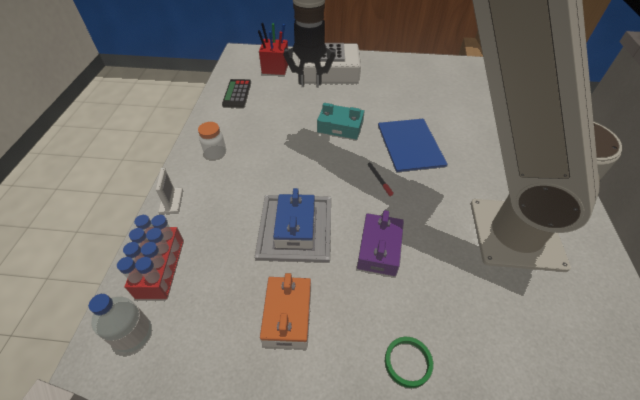

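Both views show the blue box flat and centred in the tray (top (303,170), side (294,220)). The orange, purple and turquoise boxes are where they were, and the gripper is clear of everything. Handing in.

```bash
python3 -c "
from h import *
print(bot.job_done())"
```

```text
the job is handed in; nothing more can be done
None
```

The blue-lidded box now lies flat in the steel tray, and I handed the job in at about 13.5 s. I raised only the end nearest the tray by its tab and dragged the box forward with the tail on the bench. I set that end on the rim and let go, then pushed from behind with the fingers until the box tipped over the rim and dropped flat.

**Last checks:**
- **Height and slope:** the lid is at z 0.0505 to 0.051 m with zero slope, which matches the 3 mm tray floor plus the 48 mm box.
- **Position:** the box centre is within about 2.5 mm of the tray's centre, and its yaw is within 1° of the tray's.
- **Other boxes:** the orange box measured within about 3 mm of its starting place. The purple and turquoise boxes look unmoved in the pictures.
- **Gripper:** it is clear of everything and shows almost no force.

**What disagreed or failed:**
- **Finger height:** the reported TCP height reads about 25 mm lower than where both cameras see the finger tips. Because of this the first grasp closed on air above the tab, so I set heights from the cameras after that.
- **Setting down:** the wrist force read about 34 N vertically when I set the front end on the rim. That reading was at the end of the move, so I did not see any brief peak.
- **Tipping:** the fingers held the rear end down until I backed off about 8 mm; it then tipped and I pushed on.

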